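# Move the seasonings to the new rack in the same order

### The arm

A 6-joint arm with a two-finger parallel gripper is mounted at the origin on the work surface. World frame = base frame: x ahead of the robot, y to its left, z up, the work surface at z = 0. Lengths are in m, angles in rad, forces in N, time in s.
With the tool pointing down it reaches from about 0.35 to 0.85 m from the base axis. Payload 8.1 kg.
Tool frame: the origin (TCP) lies at the very end of the fingers, on their centre line; the grasp point (between the pads) lies 19 mm behind it; z points along the fingers, y is the line along which they close (so a half turn about z gives the same grasp; the last joint's range is limited). The gripper opens to 93 mm and grips with 3 to 60 N. Pads are 15 mm wide; open, the fingers measure 128 mm over their backs; the gripper's body (75 mm by 188 mm) begins 65 mm behind the grasp point.
Start: joints at [1.06, 0.13, 1.488, -0, 1.523, -0.085], TCP at [0.248, 0.546, 0.219] pointing down, gripper open.
Joint ranges: [-2.96, 2.96], [-0.89, 2.26], [0.02, 2.5], [-1.34, 4.48], [0, 2.73], [-2.66, 2.66]. Speed limits (rad/s): [2.39, 2.39, 2.79, 3.14, 3.14, 3.14].

### API

Orientations are given as a rotation vector (axis times angle).
In Python, from plant import monitor, eyes, ticket gives the robot as it stands.
- The arm moves only by the tool arm_command, never from a script. Its argument "deltas" is a list that holds one entry, the list of rows, each a list of 6 numbers: the shift along the world's x, y, z in cm, then the turn, a rotation vector about the world's x, y, z in degrees. In form: [[[tx, ty, tz, rx, ry, rz], ...]]. A call has 1 to 12 rows; each row shifts and turns the commanded pose from where the row before left it; what a row does not reach is not made up. A row lasts 1/12 s, in which the tool goes at most 41.7 mm and 7.16 degrees, less where a joint would pass 70% of its speed; a pose out of reach is approached as far as the arm can. A call is refused whole if a number of a shift passes 4.17 or a number of a turn 7.16, either way. A call with a gripper value outside its range is refused whole. "gripper" is the opening, from -1 (shut) to 1 (fully open), set as the call begins (left out, the last holds). The fingers move at their own pace and stop on an object; "squeeze" is the grip in N (left out, the last holds). Time passes only in rows, so rows that do not move let the fingers close. It gives the time, the measured TCP pose, the force, the opening and the grip force at its end, in the units of the state.
- monitor.read_state(): the state, without advancing time (a new reading comes with each control period).
- eyes.read_camera(name): name is "scene" or "top" or "wrist"; returns the picture (420x560x3 uint8, blue, green, red); there is no depth.
- eyes.camera_model(name): a dict with "fx", "fy", "cx", "cy" (pixels), "rvec" (rotation vector, rad) and "tvec" (3), from world to camera coordinates, as OpenCV has them. Camera axes: x right, y down, z forward; pixel columns grow to the right and rows downward; lengths in m; the calibration is good to about 2 mm. A picture is of the moment at which its call begins: read the wrist's pose just before it. camera_model takes no time and is no camera call; for the wrist camera it gives the pose at the moment of the call.
- ticket.close_job(): hands the job in; it is judged then, once.
The state is a dict: "t": time; "q": joint angles; "dq": joint speeds; "joint_torque": joint torques, N m; "tool_pos": TCP position; "orientation": TCP orientation; "force": force on the tool from outside, world axes, zero at the start; "wrist_torque": the same for the moment, N m; "opening": finger opening in m; "gripper_force": force on a finger pad.
Only numpy, scipy, OpenCV 4.12 (cv2) and the standard library are available. Lean on these libraries where they do the work, as an engineer would, in place of code of your own. Each camera call takes 0.05 s, during which the arm holds its last target. There are 200 camera calls.

### The job

Move the four seasonings (steel shaker, square jar, squat cork-lidded jar, pepper mill) from the old chrome wire rack into the wells of the new wooden rack, one in each well, in the same left-to-right order, as seen from the robot, in which they stand now. Keep them upright, set each one down gently so that it stands fully down in its well, and leave the white mug between the racks where it is.

Things in the scene. Friction and masses are not known exactly. Their poses are not given: they have to be found in the camera images.
- shaker: Tall straight round steel shaker with a domed aluminium lid: 40 mm across (lid 41.6), 107 mm high, about 160 g. Straight-sided up to 94 mm; grip it 80 to 88 mm above its underside. Loose. Origin: centre of its underside, which is 16 mm above the counter at the start, 18 mm once in a well.
- square: Square white ceramic jar, 37 x 37 mm, with a flat light-wood lid, 39 x 39 mm, from 78 mm up; 92 mm high, about 190 g. Grip two facing sides 60 to 72 mm above its underside. x and y axes square to its faces, within 0.12 rad of its holder's. Loose. Origin: centre of its underside, which is 16 mm above the counter at the start, 18 mm once in a well.
- squat: Short wide round amber jar, 48 mm across, with a wide cork lid (45 to 47 mm across) from 63 mm up; 83 mm high, about 170 g. Grip it 50 to 70 mm above its underside. Loose. Origin: centre of its underside, which is 16 mm above the counter at the start, 18 mm once in a well.
- mill: Round dark wooden pepper mill: foot 46 mm across, waist 31 mm at 42 mm height, shoulder 41 mm at 70 to 76 mm, head 40 mm at 82 to 98 mm, small steel knob on top; 114 mm high, about 150 g. Grip its head 86 to 92 mm above its underside. Loose. Origin: centre of its underside, which is 16 mm above the counter at the start, 18 mm once in a well.
- ring_shaker: Fixed holder of the chrome wire rack where the steel shaker starts. All 4 alike, in a row, 74 mm pitch: plate 66 mm wide, 4 mm thick; wire ring, 64 mm inside, top 24 mm above origin. Origin: centre of plate's underside, 12 mm above counter; x across the row, away from robot; y along it, to robot's left (yaw up to 0.3 rad). Wire loops 69 mm high stand 150 mm either side of the row's middle.
- ring_square: Fixed holder of the chrome wire rack where the square jar starts. All 4 alike, in a row, 74 mm pitch: plate 66 mm wide, 4 mm thick; wire ring, 64 mm inside, top 24 mm above origin. Origin: centre of plate's underside, 12 mm above counter; x across the row, away from robot; y along it, to robot's left (yaw up to 0.3 rad). Wire loops 69 mm high stand 150 mm either side of the row's middle.
- ring_squat: Fixed holder of the chrome wire rack where the squat jar starts. All 4 alike, in a row, 74 mm pitch: plate 66 mm wide, 4 mm thick; wire ring, 64 mm inside, top 24 mm above origin. Origin: centre of plate's underside, 12 mm above counter; x across the row, away from robot; y along it, to robot's left (yaw up to 0.3 rad). Wire loops 69 mm high stand 150 mm either side of the row's middle.
- ring_mill: Fixed holder of the chrome wire rack where the pepper mill starts. All 4 alike, in a row, 74 mm pitch: plate 66 mm wide, 4 mm thick; wire ring, 64 mm inside, top 24 mm above origin. Origin: centre of plate's underside, 12 mm above counter; x across the row, away from robot; y along it, to robot's left (yaw up to 0.3 rad). Wire loops 69 mm high stand 150 mm either side of the row's middle.
- wood_rack: New rack, fixed: wooden board 90 mm deep, 300 long, 28 high, plus 12 mm end cheeks 50 mm high. Origin: centre of its underside, on the counter; x across it, away from robot; y along it, to robot's left (yaw up to 0.3 rad). Four empty round wells, 66 mm wide, 10 mm deep (floor 18 mm above counter), at x = 0, y = +111 (leftmost), +37, -37, -111 mm.
- mug: White ceramic mug, 74 mm across, 90 mm high, loose on the counter in the gap between the two racks, handle pointing away from the robot and reaching about 70 mm from its middle. To be left where it stands. Origin: centre of its underside.
Not all that is in view belongs to the job. There is more than one size of the mill; the job needs the largest.

How it is judged:
At the end, for the whole second after the job is handed in: Each seasoning is released, at rest, upright within 0.1 rad on the floor of its own well (height within 5 mm, within 15 mm of the middle along and across the rack), wells in the same left-to-right order as the wire holders they came from; the mug is upright within 20 mm of its start (x of shaker in the frame of wood_rack between -0.015 and 0.015 m and z of shaker in the frame of wood_rack between 0.013 and 0.023 m and ((y of each of ring_square, ring_squat, ring_mill in the frame of ring_shaker below 0 m and y of shaker in the frame of wood_rack between 0.096 and 0.126 m) or (y of ring_square in the frame of ring_shaker above 0 m and y of each of ring_squat, ring_mill in the frame of ring_shaker below 0 m and y of shaker in the frame of wood_rack between 0.022 and 0.052 m) or (y of each of ring_square, ring_mill in the frame of ring_shaker below 0 m and y of ring_squat in the frame of ring_shaker above 0 m and y of shaker in the frame of wood_rack between 0.022 and 0.052 m) or (y of each of ring_square, ring_squat in the frame of ring_shaker below 0 m and y of ring_mill in the frame of ring_shaker above 0 m and y of shaker in the frame of wood_rack between 0.022 and 0.052 m) or (y of each of ring_square, ring_squat in the frame of ring_shaker above 0 m and y of ring_mill in the frame of ring_shaker below 0 m and y of shaker in the frame of wood_rack between -0.052 and -0.022 m) or (y of each of ring_square, ring_mill in the frame of ring_shaker above 0 m and y of ring_squat in the frame of ring_shaker below 0 m and y of shaker in the frame of wood_rack between -0.052 and -0.022 m) or (y of ring_square in the frame of ring_shaker below 0 m and y of each of ring_squat, ring_mill in the frame of ring_shaker above 0 m and y of shaker in the frame of wood_rack between -0.052 and -0.022 m) or (y of each of ring_square, ring_squat, ring_mill in the frame of ring_shaker above 0 m and y of shaker in the frame of wood_rack between -0.126 and -0.096 m)) and angle between each of shaker, square, squat, mill, mug's own z axis and vertical below 0.1 rad and linear speed of each of shaker, square, squat, mill below 0.02 m/s and angular speed of each of shaker, square, squat, mill below 0.2 rad/s and contact force between each of shaker, square, squat, mill and the arm below 0.05 N and contact force between each of shaker, square, squat, mill and the fingers below 0.05 N and x of square in the frame of wood_rack between -0.015 and 0.015 m and z of square in the frame of wood_rack between 0.013 and 0.023 m and ((y of each of ring_shaker, ring_squat, ring_mill in the frame of ring_square below 0 m and y of square in the frame of wood_rack between 0.096 and 0.126 m) or (y of ring_shaker in the frame of ring_square above 0 m and y of each of ring_squat, ring_mill in the frame of ring_square below 0 m and y of square in the frame of wood_rack between 0.022 and 0.052 m) or (y of each of ring_shaker, ring_mill in the frame of ring_square below 0 m and y of ring_squat in the frame of ring_square above 0 m and y of square in the frame of wood_rack between 0.022 and 0.052 m) or (y of each of ring_shaker, ring_squat in the frame of ring_square below 0 m and y of ring_mill in the frame of ring_square above 0 m and y of square in the frame of wood_rack between 0.022 and 0.052 m) or (y of each of ring_shaker, ring_squat in the frame of ring_square above 0 m and y of ring_mill in the frame of ring_square below 0 m and y of square in the frame of wood_rack between -0.052 and -0.022 m) or (y of each of ring_shaker, ring_mill in the frame of ring_square above 0 m and y of ring_squat in the frame of ring_square below 0 m and y of square in the frame of wood_rack between -0.052 and -0.022 m) or (y of ring_shaker in the frame of ring_square below 0 m and y of each of ring_squat, ring_mill in the frame of ring_square above 0 m and y of square in the frame of wood_rack between -0.052 and -0.022 m) or (y of each of ring_shaker, ring_squat, ring_mill in the frame of ring_square above 0 m and y of square in the frame of wood_rack between -0.126 and -0.096 m)) and x of squat in the frame of wood_rack between -0.015 and 0.015 m and z of squat in the frame of wood_rack between 0.013 and 0.023 m and ((y of each of ring_shaker, ring_square, ring_mill in the frame of ring_squat below 0 m and y of squat in the frame of wood_rack between 0.096 and 0.126 m) or (y of ring_shaker in the frame of ring_squat above 0 m and y of each of ring_square, ring_mill in the frame of ring_squat below 0 m and y of squat in the frame of wood_rack between 0.022 and 0.052 m) or (y of each of ring_shaker, ring_mill in the frame of ring_squat below 0 m and y of ring_square in the frame of ring_squat above 0 m and y of squat in the frame of wood_rack between 0.022 and 0.052 m) or (y of each of ring_shaker, ring_square in the frame of ring_squat below 0 m and y of ring_mill in the frame of ring_squat above 0 m and y of squat in the frame of wood_rack between 0.022 and 0.052 m) or (y of each of ring_shaker, ring_square in the frame of ring_squat above 0 m and y of ring_mill in the frame of ring_squat below 0 m and y of squat in the frame of wood_rack between -0.052 and -0.022 m) or (y of each of ring_shaker, ring_mill in the frame of ring_squat above 0 m and y of ring_square in the frame of ring_squat below 0 m and y of squat in the frame of wood_rack between -0.052 and -0.022 m) or (y of ring_shaker in the frame of ring_squat below 0 m and y of each of ring_square, ring_mill in the frame of ring_squat above 0 m and y of squat in the frame of wood_rack between -0.052 and -0.022 m) or (y of each of ring_shaker, ring_square, ring_mill in the frame of ring_squat above 0 m and y of squat in the frame of wood_rack between -0.126 and -0.096 m)) and x of mill in the frame of wood_rack between -0.015 and 0.015 m and z of mill in the frame of wood_rack between 0.013 and 0.023 m and ((y of each of ring_shaker, ring_square, ring_squat in the frame of ring_mill below 0 m and y of mill in the frame of wood_rack between 0.096 and 0.126 m) or (y of ring_shaker in the frame of ring_mill above 0 m and y of each of ring_square, ring_squat in the frame of ring_mill below 0 m and y of mill in the frame of wood_rack between 0.022 and 0.052 m) or (y of each of ring_shaker, ring_squat in the frame of ring_mill below 0 m and y of ring_square in the frame of ring_mill above 0 m and y of mill in the frame of wood_rack between 0.022 and 0.052 m) or (y of each of ring_shaker, ring_square in the frame of ring_mill below 0 m and y of ring_squat in the frame of ring_mill above 0 m and y of mill in the frame of wood_rack between 0.022 and 0.052 m) or (y of each of ring_shaker, ring_square in the frame of ring_mill above 0 m and y of ring_squat in the frame of ring_mill below 0 m and y of mill in the frame of wood_rack between -0.052 and -0.022 m) or (y of each of ring_shaker, ring_squat in the frame of ring_mill above 0 m and y of ring_square in the frame of ring_mill below 0 m and y of mill in the frame of wood_rack between -0.052 and -0.022 m) or (y of ring_shaker in the frame of ring_mill below 0 m and y of each of ring_square, ring_squat in the frame of ring_mill above 0 m and y of mill in the frame of wood_rack between -0.052 and -0.022 m) or (y of each of ring_shaker, ring_square, ring_squat in the frame of ring_mill above 0 m and y of mill in the frame of wood_rack between -0.126 and -0.096 m)) and distance of mug from where it was at the start of the episode below 0.02 m); the robot touches nothing.
It fails at once if the white mug is pushed from its place (distance of mug from where it was at the start of the episode above 0.025 m).
It fails at once if a seasoning is tipped over (angle between any of shaker, square, squat, mill's own z axis and vertical above 0.6 rad).
It fails at once if a seasoning is dropped (falls free by more than some 3 cm) ((linear speed of shaker above 0.8 m/s and contact force between shaker and the fingers below 0.02 N) or (linear speed of square above 0.8 m/s and contact force between square and the fingers below 0.02 N) or (linear speed of squat above 0.8 m/s and contact force between squat and the fingers below 0.02 N) or (linear speed of mill above 0.8 m/s and contact force between mill and the fingers below 0.02 N)).
It also fails if it takes over 118 s, if anything falls off the work surface, if the arm or the gripper's body presses on something with over 40 N, if the wrist force passes 120 N, or if a joint passes its speed limit or range.

## Working session

There is one attempt and no reset: what is moved stays moved. The work goes in short steps, Python scripts to look and compute and a tool call to move; the robot and the scene stay as the last step left them, time stands still between calls to the robot, and variables do not carry over. Pictures are saved under pics/ and viewed, at most 14 in all, crops included, and the job is handed in when it is done.

Besides the shell and the picture viewer there is one more tool, called as name(argument=value, ...) on one line, values as JSON. arm_command: Moves the arm, as the interface text tells. Its arguments: {"type":"object","properties":{"deltas":{"type":"array"},"gripper":{"type":"number"},"squeeze":{"type":"number"}},"required":["deltas"]}

```bash
mkdir -p pics
python3 - <<'E'
from plant import monitor, eyes
import cv2
s=monitor.read_state(); print(s['t'],s['tool_pos'],s['orientation'],s['opening'])
for n in ("scene","top"):
    im=eyes.read_camera(n); cv2.imwrite(f"pics/{n}0.png",im)
    print(n,eyes.camera_model(n))
E
```

```text
0.0 [0.2475497  0.54595953 0.21763115] [-6.63693632e-01 -3.07020841e+00  2.63787794e-03] 0.09279788116456462
scene {'fx': 391.4862613544343, 'fy': 391.4862613544343, 'cx': 281.4489060746686, 'cy': 203.46330997427046, 'rvec': array([ 2.08995646,  0.77792317, -0.40427812]), 'tvec': array([-0.42470082, -0.15605613,  1.12366384])}
top {'fx': 511.12485233495835, 'fy': 511.12485233495835, 'cx': 279.77929237751084, 'cy': 207.39019561191665, 'rvec': array([ 2.14585426, -2.2110166 ,  0.04319935]), 'tvec': array([0.02008893, 0.56186304, 1.0606104 ])}
```

View pics/scene0.png

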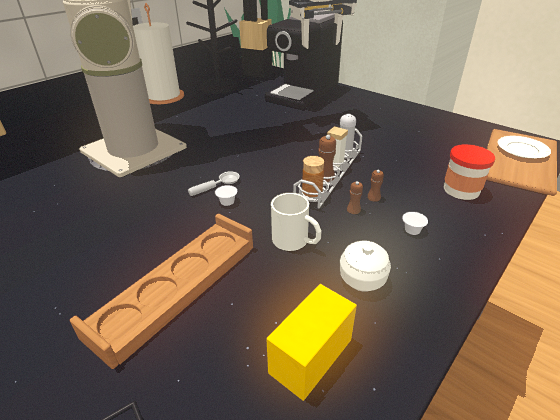

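View pics/top0.png

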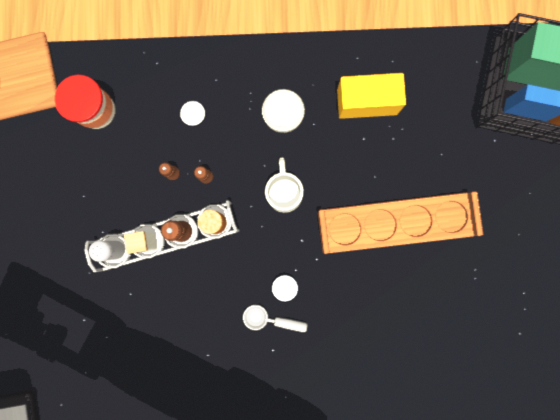

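The scene view shows the wood rack at left (170,285), the mug at (291,222) and the wire rack at (330,165). In the top view the order from the left is shaker (104,250), square (138,242), mill (176,231), squat (211,221). The mug is at (284,192) and the wells run from (344,229) to (452,217). There are three mill candidates in the top view: (169,171), (204,174) and the one in the wire rack at (176,231). I'll confirm with an enlarged crop.

Run:
```python
import cv2, numpy as np
t=cv2.imread("pics/top0.png")[150:280,75:245]; s=cv2.imread("pics/scene0.png")[105:220,285:395]
a=cv2.resize(t,None,fx=2.6,fy=2.6,interpolation=2); b=cv2.resize(s,None,fx=3,fy=3,interpolation=2)
o=np.zeros((345,442+330,3),np.uint8); o[:a.shape[0],:442]=a; o[:b.shape[0],442:]=b
cv2.imwrite("pics/crop1.png",o)
```

```text
(no output)
```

View pics/crop1.png

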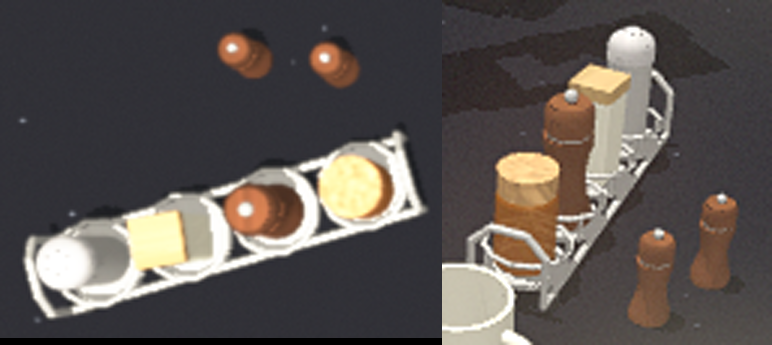

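The mill in the wire rack, at (169,231) in the top view, is clearly the largest. The two standing loose are half-size, so the rack one is the target. Next I'll triangulate the tops and measure the wood rack.

```bash
cat > h.py <<'E'
import cv2, numpy as np
def ray(m,p):
    R=cv2.Rodrigues(m['rvec'])[0]; d=R.T@np.array([(p[0]-m['cx'])/m['fx'],(p[1]-m['cy'])/m['fy'],1.]); 
    return -R.T@m['tvec'], d/np.linalg.norm(d)
def plane(m,p,z):
    c,d=ray(m,p); return c+d*(z-c[2])/d[2]
def tri(*mp):
    A=np.zeros((3,3));b=np.zeros(3);L=[ray(m,p) for m,p in mp]
    for c,d in L:
        P=np.eye(3)-np.outer(d,d);A+=P;b+=P@c
    x=np.linalg.solve(A,b); return x,max(np.linalg.norm((np.eye(3)-np.outer(d,d))@(x-c)) for c,d in L)
def proj(m,X): return cv2.projectPoints(np.array(X,float).reshape(-1,3),m['rvec'],m['tvec'],np.array([[m['fx'],0,m['cx']],[0,m['fy'],m['cy']],[0,0,1]]),None)[0].reshape(-1,2)
E
python3 - <<'E'
from h import *
from plant import eyes
T=eyes.camera_model('top');S=eyes.camera_model('scene')
np.set_printoptions(precision=4,suppress=True)
for n,a,b in [('shaker',(100,250.8),(348.3,118)),('square',(135.4,242.3),(338,131.7)),('mill',(169.2,230.8),(328,137.3)),('squat',(210,221.9),(313.7,160.7))]:
    print(n,*tri((T,a),(S,b)))
im=cv2.imread('pics/top0.png'); hsv=cv2.cvtColor(im,cv2.COLOR_BGR2HSV)
# light wood lid and cork
m=((hsv[...,0]>10)&(hsv[...,0]<28)&(hsv[...,1]>50)&(hsv[...,2]>170)).astype(np.uint8)
for n,(x0,x1,y0,y1),z in [('lid',(120,152,226,260),.108),('cork',(195,226,205,240),.099)]:
    k=np.zeros_like(m);k[y0:y1,x0:x1]=m[y0:y1,x0:x1]
    c=max(cv2.findContours(k,0,1)[0],key=cv2.contourArea)
    P=np.array([plane(T,p[0],z)[:2] for p in c],np.float32); r=cv2.minAreaRect(P); print(n,cv2.contourArea(c),r)
# wood rack
k=((hsv[...,0]>5)&(hsv[...,0]<22)&(hsv[...,1]>90)&(hsv[...,2]>60)).astype(np.uint8); k[:180]=0;k[262:]=0;k[:,:312]=0;k[:,492:]=0
c=max(cv2.findContours(k,0,1)[0],key=cv2.contourArea)
for z in (.028,.05):
    P=np.array([plane(T,p[0],z)[:2] for p in c],np.float32); print('rack',z,cv2.minAreaRect(P))
t=cv2.resize(im[180:270,310:495],None,fx=4.2,fy=4.2,interpolation=2); s=cv2.resize(cv2.imread('pics/scene0.png')[210:365,70:260],None,fx=2,fy=2,interpolation=2)
o=np.zeros((378+0,777,3),np.uint8);o[:t.shape[0],:t.shape[1]]=t; cv2.imwrite('pics/crop2.png',o)
E
```

```text
shaker [0.4846 0.3511 0.1145] 0.0020276359468161943
square [0.4988 0.2852 0.1045] 0.00184613434837035
mill [0.5184 0.2142 0.1226] 0.0013978528649069577
squat [0.5343 0.1398 0.099 ] 0.00179778685882748
lid 62.5 ((0.49817100167274475, 0.2809850573539734), (0.04174065589904785, 0.039230041205883026), 3.375866413116455)
cork 105.0 ((0.5343764424324036, 0.1326795071363449), (0.05192089453339577, 0.03600972890853882), 10.185182571411133)
rack 0.028 ((0.5232080817222595, -0.24432624876499176), (0.09476099908351898, 0.3351680040359497), 5.016717433929443)
rack 0.05 ((0.5226185321807861, -0.23969900608062744), (0.09280453622341156, 0.3282480537891388), 5.016717433929443)
```

View pics/crop2.png

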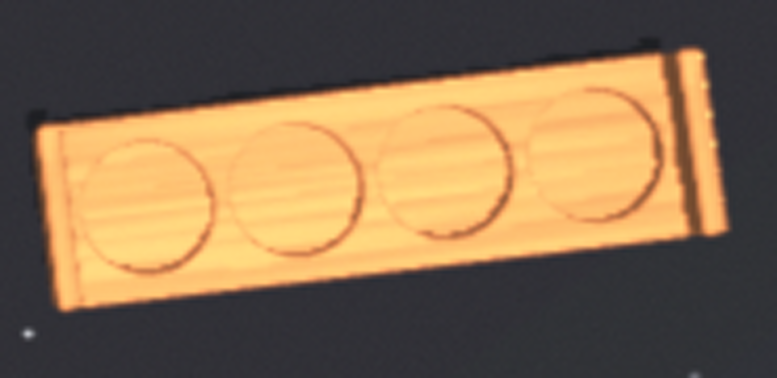

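The four wells show clearly, with rim centres in the top view at (345,229), (381,225), (416,221) and (452,217). I'll move the wrist over the wire rack and turn it to close across the row, which is yawed about 13°.

arm_command(deltas=[[[2.1,-2.5,0.8,0,0,-4.4],[2.1,-2.5,0.8,0,0,-4.4],[2.1,-2.5,0.8,0,0,-4.4],[2.1,-2.5,0.8,0,0,-4.4],[2.1,-2.5,0.8,0,0,-4.4],[2.1,-2.5,0.8,0,0,-4.4],[2.1,-2.5,0.8,0,0,-4.4],[2.1,-2.5,0.8,0,0,-4.4],[2.1,-2.5,0.8,0,0,-4.4],[2.1,-2.5,0.8,0,0,-4.4],[2.1,-2.5,0.8,0,0,-4.4],[2.1,-2.5,0.8,0,0,-4.4]]], gripper=1)

```text
t: 1.1
tool_pos: [0.5004, 0.2449, 0.3146]
orientation: [-1.964, -2.451, 0.001]
force: [0.1, 0.3, 0.5]
opening: 0.0931
gripper_force: 0.0
```

Run:
```python
from plant import monitor, eyes
from h import *
import json
s=monitor.read_state(); m=eyes.camera_model('wrist'); im=eyes.read_camera('wrist')
print(s['t'],s['tool_pos'],s['orientation'],s['q']); R=cv2.Rodrigues(m['rvec'])[0]; print('cam',-R.T@m['tvec'],R[2],m['fx'])
cv2.imwrite('pics/w1.png',im); json.dump({k:np.array(v).tolist() for k,v in m.items()},open('w1.json','w'))
```

```text
1.1 [0.50041488 0.24493879 0.31461185] [-1.96434892e+00 -2.45125207e+00  8.75524512e-04] [ 3.63140101e-01 -4.76628122e-03  1.45595551e+00  3.29340505e-05
  1.69106955e+00  1.43493772e-01]
cam [0.48639803 0.30738838 0.47987011] [ 0.05034682 -0.23092812 -0.97166733] 316.5212382140896
```

View pics/w1.png

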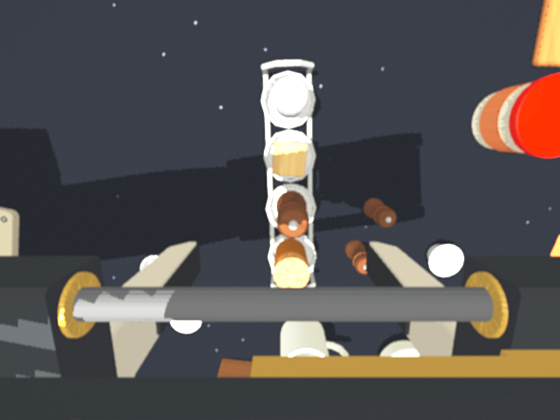

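The wrist view shows the row down the middle: shaker dome (291,100), square lid (291,158), mill knob (292,226), cork (292,272). I'll enlarge it to get precise pixels and the lid angle.

Run:
```python
import cv2, numpy as np
w=cv2.imread("pics/w1.png")[55:295,250:330]
w=cv2.resize(w,None,fx=5,fy=5,interpolation=2) # 400x1200
s=cv2.resize(cv2.imread('pics/scene0.png')[210:365,70:260],None,fx=2,fy=2)
o=np.zeros((600,800,3),np.uint8);o[:,:400]=w[:600];o[:,400:]=w[600:]
cv2.imwrite("pics/crop3.png",o)
```

```text
(no output)
```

View pics/crop3.png

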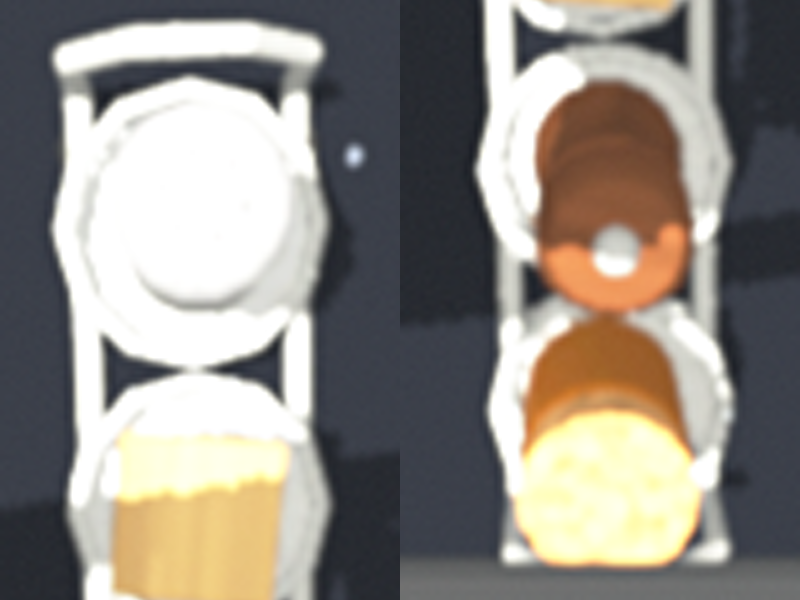

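Enlarged, this gives mill knob (293.2,225), cork (292.2,272), lid centre (289.8,159) and dome about (292.5,100.5). Now I'll combine the views.

Run:
```python
from h import *
from plant import eyes
import json
np.set_printoptions(precision=4,suppress=True)
T=eyes.camera_model('top');S=eyes.camera_model('scene');W={k:np.array(v) for k,v in json.load(open('w1.json')).items()}
for n,a,b,w,z in [('shaker',(100,250.8),(348.3,118),(292.5,100.5),.121),('square',(135.4,242.3),(338,131.7),(289.8,159),.108),('mill',(169.2,230.8),(328,137.3),(293.2,225),.127),('squat',(210,221.9),(313.7,160.7),(292.2,272),.099)]:
    print(n,*tri((T,a),(S,b),(W,w)),'TW',*tri((T,a),(W,w)),'| top',plane(T,a,z)[:2],'wr',plane(W,w,z)[:2],'sc',plane(S,b,z)[:2])
hsv=cv2.cvtColor(cv2.imread('pics/w1.png'),cv2.COLOR_BGR2HSV)
m=((hsv[...,0]>10)&(hsv[...,0]<28)&(hsv[...,1]>45)&(hsv[...,2]>120)).astype(np.uint8)
def cont(x0,x1,y0,y1):
    k=np.zeros_like(m);k[y0:y1,x0:x1]=m[y0:y1,x0:x1]; return max(cv2.findContours(k,0,1)[0],key=cv2.contourArea)
c=cont(262,318,135,182); P=np.array([plane(W,p[0],.108)[:2] for p in c],np.float32); print('lid',cv2.contourArea(c),cv2.minAreaRect(P))
# wire rack plate/rails: white mask -> world line of rail at top z~.036
# wells: top + scene
for n,a in zip('1234',[(345.1,229.05),(380.6,225),(416.2,220.95),(451.7,216.7)]): print('well',n,plane(T,a,.028))
# order check: project expected rims to scene for comparision
m1=np.array([plane(T,a,.028) for a in [(345.1,229.05),(380.6,225),(416.2,220.95),(451.7,216.7)]]); print(proj(S,m1)); d=m1[0]-m1[3]; print(np.linalg.norm(d)/3,np.degrees(np.arctan2(-d[0],d[1])))
s=cv2.resize(cv2.imread('pics/scene0.png')[210:365,70:260],None,fx=3.8,fy=3.8,interpolation=2); cv2.imwrite('pics/crop4.png',s)
```

```text
shaker [0.4863 0.3485 0.1164] 0.0033305778683779996 TW [0.4856 0.3461 0.1245] 0.0024529616391472885 | top [0.4831 0.3473] wr [0.4881 0.3467] sc [0.4934 0.3402]
square [0.4992 0.2848 0.1049] 0.0020238621392424665 TW [0.4986 0.2844 0.1035] 0.0011639636666031902 | top [0.4974 0.2829] wr [0.4996 0.2848] sc [0.5038 0.2807]
mill [0.5192 0.2131 0.1238] 0.0018595346769762924 TW [0.5185 0.2128 0.1255] 0.0012322712044910338 | top [0.5172 0.2122] wr [0.5196 0.2133] sc [0.5242 0.2081]
squat [0.5344 0.1414 0.0973] 0.002880836888633446 TW [0.5348 0.1402 0.0906] 0.0015659134248437988 | top [0.5329 0.1386] wr [0.5353 0.144 ] sc [0.5354 0.1413]
lid 729.5 ((0.49904921650886536, 0.2805074453353882), (0.03903729468584061, 0.03127019852399826), 8.773030281066895)
well 1 [ 0.5123 -0.1313  0.028 ]
well 2 [ 0.5186 -0.2051  0.028 ]
well 3 [ 0.5247 -0.2789  0.028 ]
well 4 [ 0.5313 -0.3523  0.028 ]
[[216.8073 242.9208]
 [188.1642 265.2286]
 [155.3056 290.806 ]
 [117.6059 320.419 ]]
0.07392706202252786 4.917768111183552
```

View pics/crop4.png

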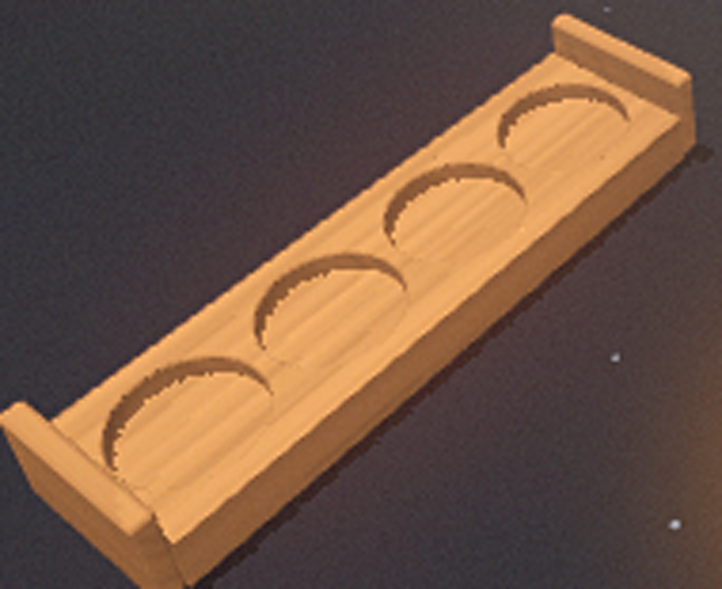

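The two views agree on the wells to about 2 mm. Pitch measures 73.9 mm against 74 given, and yaw 4.9°. I'll fetch the squat jar first for the rightmost well, and get the lid angle while I'm measuring.

Run:
```python
from h import *
from plant import eyes
import json
np.set_printoptions(precision=4,suppress=True)
T=eyes.camera_model('top');S=eyes.camera_model('scene');W={k:np.array(v) for k,v in json.load(open('w1.json')).items()}
print('well1',tri((T,(345.1,229.05)),(S,(218.2,244))),'well4',tri((T,(451.7,216.7)),(S,(119.2,322.6))))
ang=lambda a,b,z:(lambda d:np.degrees(np.arctan2(-d[0],d[1])))(plane(W,a,z)-plane(W,b,z))
f=lambda x,y:(x/5+250,y/5+55)
print('lid edges',ang(f(120,430),f(112,600),.108),ang(f(288,440),f(270,605),.108))
print('rails',ang(f(80,130),f(107,1130),.02),ang(f(300,130),f(312,1130),.02))
print('mug handle etc', plane(T,(284,190),.09))
```

```text
well1 (array([ 0.5132, -0.1306,  0.0252]), np.float64(0.001279136590187339)) well4 (array([ 0.5321, -0.3526,  0.0234]), np.float64(0.001175317739873524))
lid edges 9.483321625073607 7.296112255679534
rails 13.56131995841729 14.52251596795747
mug handle etc [ 0.5918 -0.0076  0.09  ]
```

arm_command(deltas=[[[0.6,-1.7,-1.6,0,0,0],[0.6,-1.7,-2.0,0,0,0],[0.6,-1.7,-2.6,0,0,0],[0.5,-1.7,-2.6,0,0,0],[0.5,-1.8,-2.6,0,0,0],[0.6,-1.8,-2.6,0,0,0],[0,0,-1.4,0,0,0]]])

```text
t: 1.73
tool_pos: [0.5325, 0.1394, 0.1565]
orientation: [-1.961, -2.452, 0.007]
force: [-0.3, 0.6, -0.2]
opening: 0.0931
gripper_force: 0.0
```

arm_command(deltas=[[[0,0,-1.4,0,0,0],[0,0,-1.6,0,0,0],[0,0,-1.6,0,0,0],[0,0,-1.6,0,0,0],[0,0,-1.6,0,0,0],[0,0,-1.4,0,0,0],[0,0,-1.2,0,0,0],[0,0,-0.2,0,0,0],[0,0,0,0,0,0]]])

```text
t: 2.48
tool_pos: [0.5327, 0.1424, 0.0535]
orientation: [-1.959, -2.454, 0.003]
force: [0.8, 0.7, -0.3]
opening: 0.0928
gripper_force: 0.0
```

arm_command(deltas=[[[0,0,0,0,0,0],[0,0,0,0,0,0],[0,0,0,0,0,0],[0,0,0,0,0,0],[0,0,0,0,0,0],[0,0,0,0,0,0],[0,0,0,0,0,0],[0,0,0,0,0,0]]], gripper=-1, squeeze=15)

```text
t: 3.15
tool_pos: [0.534, 0.1425, 0.0548]
orientation: [1.96, 2.455, 0.0]
force: [1.1, 0.5, 0.9]
opening: 0.0476
gripper_force: 15.0
```

Opening is 47.6 mm against 48, so it's a good grasp. Lifting now, then carrying over.

arm_command(deltas=[[[0,0,0.7,0,0,0],[0,0,1.4,0,0,0],[0,0,2.1,0,0,0],[0,0,2.4,0,0,0],[0,0,2.4,0,0,0],[0,0,2.2,0,0,0],[0,0,1.5,0,0,0],[0,-0.8,0.8,0,0,0],[0,-1.6,0,0,0,-0.5],[0,-2.4,0,0,0,-0.5],[0,-3.2,0,0,0,-0.5],[0,-3.5,0,0,0,-0.5]]])

```text
t: 4.15
tool_pos: [0.533, 0.0266, 0.189]
orientation: [-2.0, -2.421, 0.001]
force: [1.2, -0.4, -2.7]
opening: 0.0482
gripper_force: 15.0
```

arm_command(deltas=[[[0,-3.8,0,0,0,-0.5],[0,-3.8,0,0,0,-0.5],[0,-3.8,0,0,0,-0.5],[0,-3.8,0,0,0,-0.5],[0,-3.8,0,0,0,-0.5],[0,-3.8,0,0,0,-0.5],[0,-3.6,0,0,0,-0.5],[0,-3.2,0,0,0,-0.5],[0,-2.5,0,0,0,-0.5],[0,-1.8,0,0,0,-0.5],[0,-1.1,0,0,0,0],[0,-0.5,0,0,0,0]]])

```text
t: 5.15
tool_pos: [0.5328, -0.3292, 0.1887]
orientation: [-2.107, -2.328, 0.001]
force: [-0.0, 0.5, -1.6]
opening: 0.0476
gripper_force: 15.0
```

arm_command(deltas=[[[0,-1.2,0,0,0,0],[0,-1.1,-0.6,0,0,0],[0,0,-1.4,0,0,0],[0,0,-2.0,0,0,0],[0,0,-2.2,0,0,0],[0,0,-2.2,0,0,0],[0,0,-1.8,0,0,0],[0,0,-1.2,0,0,0],[0,0,-0.6,0,0,0],[0,0,-0.3,0,0,0],[0,0,0,0,0,0]]])

```text
t: 6.07
tool_pos: [0.5338, -0.3502, 0.0663]
orientation: [-2.105, -2.331, 0.0]
force: [-0.5, 1.0, -1.6]
opening: 0.0476
gripper_force: 15.0
```

Run:
```python
from plant import monitor, eyes
from h import *
import json
s=monitor.read_state(); print(s['tool_pos'],s['force']); m=eyes.camera_model('wrist'); w=eyes.read_camera('wrist'); t=eyes.read_camera('scene')
json.dump({k:np.array(v).tolist() for k,v in m.items()},open('w2.json','w'))
o=np.zeros((420,800,3),np.uint8); o[:,:560]=w; c=cv2.resize(t[230:365,75:195],(240,270)); o[:270,560:]=c; cv2.imwrite('pics/p1.png',o)
```

```text
[ 0.53381824 -0.35022603  0.06629368] [-0.45288541  0.95671548 -1.56890492]
```

View pics/p1.png

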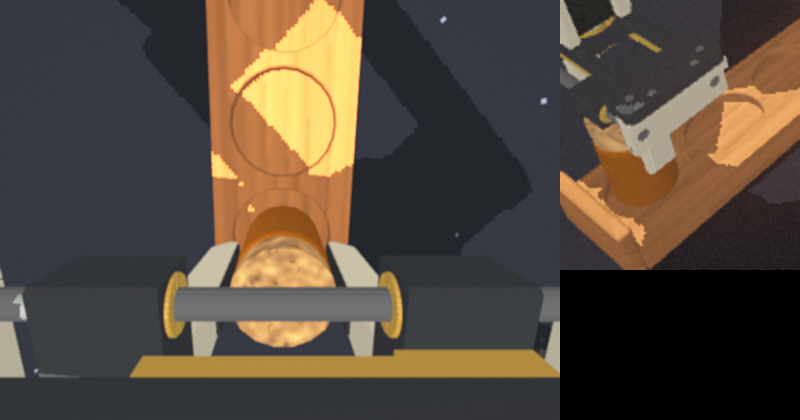

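The squat jar hangs over its well, centred across it: the well arc spans 233–333 and the jar 235–330. Next free well centre is at (283,122). Lowering slowly.

arm_command(deltas=[[[0,-0.1,-0.3,0,0,0],[0,0,-0.2,0,0,0],[0,0,-0.2,0,0,0],[0,0,-0.15,0,0,0],[0,0,-0.1,0,0,0],[0,0,-0.1,0,0,0],[0,0,0,0,0,0],[0,0,0,0,0,0]]])

```text
t: 6.83
tool_pos: [0.5339, -0.3517, 0.0568]
orientation: [2.106, 2.331, -0.0]
force: [-3.4, 1.9, 4.0]
opening: 0.0477
gripper_force: 15.0
```

Run:
```python
from h import *
import json
W={k:np.array(v) for k,v in json.load(open('w2.json')).items()}
print(plane(W,(283,122),.028), plane(W,(233,122),.028)-plane(W,(335,122),.028), plane(W,(233,233),.028),plane(W,(333,233),.028))
```

```text
[ 0.52650497 -0.27767236  0.028     ] [-0.06273084 -0.00642582  0.        ] [ 0.50042137 -0.3524041   0.028     ] [ 0.56723639 -0.34553048  0.028     ]
```

Contact shows: Fz went from -1.6 to +4 N at the expected height. Releasing and rising.

arm_command(deltas=[[[0,0,0,0,0,0],[0,0,0,0,0,0],[0,0,0,0,0,0],[0,0,0,0,0,0],[0,0,0,0,0,0],[0,0,1.0,0,0,0],[0,0,2.5,0,0,0],[0,0,3.5,0,0,0],[0,0,3.5,0,0,0],[0,0,2.5,0,0,0],[0,1.0,1.5,0,0,0],[0,2.5,0.5,0,0,0]]], gripper=1)

```text
t: 7.83
tool_pos: [0.5348, -0.319, 0.2106]
orientation: [2.105, 2.323, 0.0]
force: [1.6, -0.8, 0.6]
opening: 0.0929
gripper_force: 0.0
```

arm_command(deltas=[[[-0.1,4.0,0,0,0,0.5],[-0.1,4.1,0,0,0,0.5],[-0.1,4.1,0,0,0,0.5],[-0.1,4.1,0,0,0,0.5],[-0.1,4.1,0,0,0,0.5],[-0.1,4.1,0,0,0,0.5],[-0.1,4.1,0,0,0,0.5],[-0.1,4.1,0,0,0,0.5],[-0.1,4.1,0,0,0,0.5],[-0.1,4.1,0,0,0,0.5],[-0.1,4.1,0,0,0,0.5],[-0.1,3.5,0,0,0,0.5]]])

```text
t: 8.83
tool_pos: [0.5204, 0.1715, 0.2058]
orientation: [-1.979, -2.439, 0.0]
force: [0.3, -0.6, 0.4]
opening: 0.0933
gripper_force: 0.0
```

arm_command(deltas=[[[-0.2,2.6,-0.5,0,0,0],[-0.1,1.5,-1.5,0,0,0],[0,0.5,-1.0,0,0,0],[0,0,0,0,0,0]]])

```text
t: 9.17
tool_pos: [0.5163, 0.2151, 0.1728]
orientation: [-1.977, -2.438, 0.007]
force: [-0.8, -1.1, 0.0]
opening: 0.0928
gripper_force: 0.0
```

arm_command(deltas=[[[0.1,0,-1.0,0,0,0],[0,0,-1.6,0,0,0],[0,0,-1.8,0,0,0],[0,0,-1.8,0,0,0],[0,0,-1.5,0,0,0],[0,0,-1.0,0,0,0],[0,0,-0.3,0,0,0],[0,0,0,0,0,0]]])

```text
t: 9.83
tool_pos: [0.5195, 0.2134, 0.0854]
orientation: [-1.982, -2.436, 0.002]
force: [-0.8, -0.2, 0.1]
opening: 0.093
gripper_force: 0.0
```

arm_command(deltas=[[[0,0,0,0,0,0],[0,0,0,0,0,0],[0,0,0,0,0,0],[0,0,0,0,0,0],[0,0,0,0,0,0],[0,0,0,0,0,0],[0,0,0,0,0,0],[0,0,0,0,0,0]]], gripper=-1, squeeze=15)

```text
t: 10.5
tool_pos: [0.5198, 0.2145, 0.0862]
orientation: [-1.981, -2.438, -0.0]
force: [-0.8, 0.2, 0.3]
opening: 0.0443
gripper_force: 0.0
```

arm_command(deltas=[[[0,0,0,0,0,0],[0,0,0,0,0,0],[0,0,0,0,0,0]]])

```text
t: 10.75
tool_pos: [0.5198, 0.2145, 0.0861]
orientation: [-1.981, -2.438, 0.0]
force: [-0.2, -0.3, 0.7]
opening: 0.0402
gripper_force: 15.0
```

arm_command(deltas=[[[0,0,0.7,0,0,0],[0,0,1.4,0,0,0],[0,0,2.1,0,0,0],[0,0,2.4,0,0,0],[0,0,2.4,0,0,0],[0,0,2.2,0,0,0],[0,0,1.5,0,0,0],[0,-0.8,0.8,0,0,0],[0,-1.6,0,0,0,-0.5],[0,-2.4,0,0,0,-0.5],[0,-3.2,0,0,0,-0.5],[0,-3.5,0,0,0,-0.5]]])

```text
t: 11.75
tool_pos: [0.519, 0.0985, 0.2204]
orientation: [-2.021, -2.404, 0.001]
force: [0.7, -1.9, -2.3]
opening: 0.0398
gripper_force: 15.0
```

arm_command(deltas=[[[0,-3.8,0,0,0,-0.5],[0.1,-3.8,0,0,0,-0.5],[0.1,-3.8,0,0,0,-0.5],[0.1,-3.8,0,0,0,-0.5],[0.1,-3.8,0,0,0,-0.5],[0.1,-3.8,0,0,0,-0.5],[0.1,-3.6,0,0,0,-0.5],[0,-3.2,0,0,0,-0.5],[0,-2.5,0,0,0,0],[0,-1.8,0,0,0,0],[0,-1.1,0,0,0,0],[0,-0.5,0,0,0,0]]])

```text
t: 12.75
tool_pos: [0.5249, -0.2572, 0.2203]
orientation: [-2.107, -2.328, 0.001]
force: [0.0, 0.8, -2.1]
opening: 0.0401
gripper_force: 15.0
```

arm_command(deltas=[[[0,-1.2,0,0,0,0],[0,-1.1,-0.6,0,0,0],[0,0,-1.4,0,0,0],[0,0,-2.0,0,0,0],[0,0,-2.2,0,0,0],[0,0,-2.2,0,0,0],[0,0,-1.8,0,0,0],[0,0,-1.2,0,0,0],[0,0,-0.6,0,0,0],[0,0,-0.3,0,0,0],[0,0,0,0,0,0]]])

```text
t: 13.67
tool_pos: [0.5258, -0.2782, 0.0978]
orientation: [-2.105, -2.331, 0.0]
force: [0.5, 0.6, -2.1]
opening: 0.0402
gripper_force: 15.0
```

arm_command(deltas=[[[0,0,-0.3,0,0,0],[0,0,-0.2,0,0,0],[0,0,-0.2,0,0,0],[0,0,-0.1,0,0,0],[0,0,-0.1,0,0,0],[0,0,-0.1,0,0,0],[0,0,0,0,0,0],[0,0,0,0,0,0]]])

```text
t: 14.33
tool_pos: [0.5258, -0.2786, 0.0882]
orientation: [2.106, 2.331, -0.0]
force: [0.7, 0.1, -1.9]
opening: 0.0402
gripper_force: 15.0
```

No contact yet, so lower a little more.

arm_command(deltas=[[[0,0,-0.1,0,0,0],[0,0,0,0,0,0],[0,0,0,0,0,0]]])

```text
t: 14.58
tool_pos: [0.526, -0.2789, 0.0881]
orientation: [2.106, 2.33, -0.0]
force: [-3.0, 0.5, 5.7]
opening: 0.04
gripper_force: 15.0
```

arm_command(deltas=[[[0,0,0,0,0,0],[0,0,0,0,0,0],[0,0,0,0,0,0],[0,0,0,0,0,0],[0,0,0,0,0,0],[0,0,1.0,0,0,0],[0,0,2.5,0,0,0],[0,0,3.0,0,0,0],[0,0,3.0,0,0,0],[0,0,2.0,0,0,0],[0,1.0,0.5,0,0,0],[0,2.5,0,0,0,0]]], gripper=1)

```text
t: 15.58
tool_pos: [0.5268, -0.2457, 0.2102]
orientation: [2.106, 2.324, 0.001]
force: [0.6, 0.4, -2.1]
opening: 0.093
gripper_force: 0.0
```

arm_command(deltas=[[[-0.2,4.0,0,0,0,0.3],[-0.2,4.1,0,0,0,0.3],[-0.2,4.1,0,0,0,0.3],[-0.2,4.1,0,0,0,0.3],[-0.2,4.1,0,0,0,0.3],[-0.2,4.1,0,0,0,0.3],[-0.2,4.1,0,0,0,0.3],[-0.2,4.1,0,0,0,0.3],[-0.2,4.1,0,0,0,0.3],[-0.2,4.1,0,0,0,0],[-0.2,4.1,0,0,0,0],[-0.2,3.7,0,0,0,0]]])

```text
t: 16.58
tool_pos: [0.5003, 0.2462, 0.2065]
orientation: [-2.049, -2.38, 0.001]
force: [0.0, -0.1, -0.7]
opening: 0.0929
gripper_force: 0.0
```

arm_command(deltas=[[[-0.2,2.5,-0.5,0,0,0],[0,1.5,-1.0,0,0,0],[0,0.5,-1.0,0,0,0],[0,0,0,0,0,0]]])

```text
t: 16.92
tool_pos: [0.4975, 0.2889, 0.1787]
orientation: [-2.047, -2.381, 0.007]
force: [-0.3, 0.8, -0.6]
opening: 0.0931
gripper_force: 0.0
```

Run:
```python
from plant import monitor, eyes
from h import *
s=monitor.read_state(); print(s['tool_pos'],s['orientation']); w=eyes.read_camera('wrist'); t=eyes.read_camera('scene')
o=np.zeros((420,800,3),np.uint8); o[:,:560]=w; o[:240,560:]=cv2.resize(t[220:340,80:200],(240,240)); o[240:,560:]=cv2.resize(t[180:300,230:390],(240,180)); cv2.imwrite('pics/p2.png',o)
```

```text
[0.49754272 0.28888086 0.17866289] [-2.04668085 -2.38061613  0.00715575]
```

View pics/p2.png

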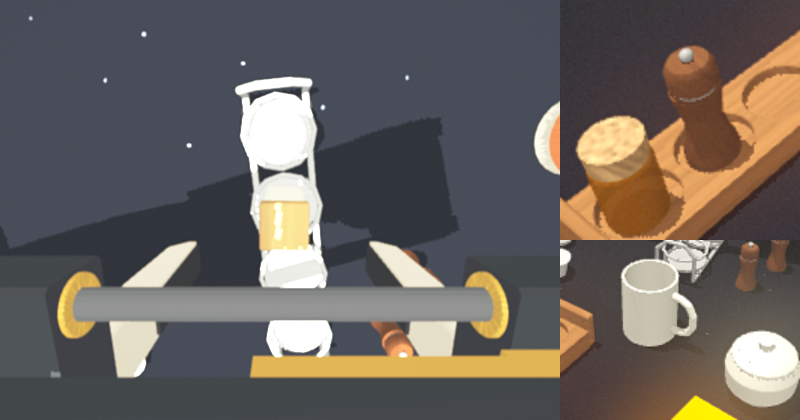

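The mill and squat jar stand upright in their wells and the mug is unmoved. The lid at (285,225) is square to the fingers and midway between them. Descending on the square jar.

arm_command(deltas=[[[0.1,-0.2,-1.0,0,0,0],[0,-0.2,-1.6,0,0,0],[0,0,-1.8,0,0,0],[0,0,-1.8,0,0,0],[0,0,-1.8,0,0,0],[0,0,-1.7,0,0,0],[0,0,-1.3,0,0,0],[0,0,-0.7,0,0,0],[0,0,-0.1,0,0,0],[0,0,0,0,0,0]]])

```text
t: 17.85
tool_pos: [0.501, 0.284, 0.0642]
orientation: [-2.051, -2.379, 0.0]
force: [0.1, 0.0, 1.0]
opening: 0.0933
gripper_force: 0.0
```

arm_command(deltas=[[[0,0,0,0,0,0],[0,0,0,0,0,0],[0,0,0,0,0,0],[0,0,0,0,0,0],[0,0,0,0,0,0],[0,0,0,0,0,0],[0,0,0,0,0,0],[0,0,0,0,0,0],[0,0,0,0,0,0],[0,0,0,0,0,0],[0,0,0,0,0,0],[0,0,0,0,0,0]]], gripper=-1, squeeze=16)

```text
t: 18.85
tool_pos: [0.5007, 0.2844, 0.0641]
orientation: [-2.051, -2.38, 0.0]
force: [0.1, -0.3, -0.8]
opening: 0.0388
gripper_force: 16.0
```

Opening is 38.8 mm, close to the lid width of 39 rather than the body's 37, so the pads may be catching the lid. I'll regrip 5 mm lower.

arm_command(deltas=[[[0,0,0,0,0,0],[0,0,0,0,0,0],[0,0,0,0,0,0],[0,0,-0.2,0,0,0],[0,0,-0.3,0,0,0],[0,0,0,0,0,0]]], gripper=0.1)

```text
t: 19.35
tool_pos: [0.5004, 0.2842, 0.0583]
orientation: [-2.05, -2.38, 0.001]
force: [0.6, -0.1, -0.5]
opening: 0.051
gripper_force: 0.0
```

arm_command(deltas=[[[0,0,0,0,0,0],[0,0,0,0,0,0],[0,0,0,0,0,0],[0,0,0,0,0,0],[0,0,0,0,0,0],[0,0,0,0,0,0]]], gripper=-1, squeeze=16)

```text
t: 19.85
tool_pos: [0.5007, 0.2844, 0.059]
orientation: [-2.051, -2.38, 0.0]
force: [-0.2, -0.3, -1.2]
opening: 0.0384
gripper_force: 16.0
```

arm_command(deltas=[[[0,0,0.3,0,0,0],[0,0,0.5,0,0,0],[0,0,0.8,0,0,0],[0,0,0.4,0,0,0],[0,0,0,0,0,0]]])

```text
t: 20.27
tool_pos: [0.502, 0.285, 0.0812]
orientation: [2.05, 2.379, 0.004]
force: [0.1, -0.1, -2.3]
opening: 0.0388
gripper_force: 16.0
```

Run:
```python
from plant import monitor, eyes
from h import *
s=monitor.read_state(); print(s['tool_pos'],s['opening'],s['force'],s['wrist_torque']); w=eyes.read_camera('wrist'); t=eyes.read_camera('scene')
print(monitor.read_state()['opening'])
o=np.zeros((420,800,3),np.uint8); o[:,:400]=cv2.resize(w[200:368,205:365],(400,420)); o[:,400:]=cv2.resize(t[80:185,290:390],(400,420)); cv2.imwrite('pics/p3.png',o)
```

```text
[0.50199463 0.28496441 0.08115002] 0.038792527369563574 [ 0.10995558 -0.13331839 -2.26553046] [-0.07605062  0.02552334 -0.02349641]
0.039162548703596804
```

View pics/p3.png

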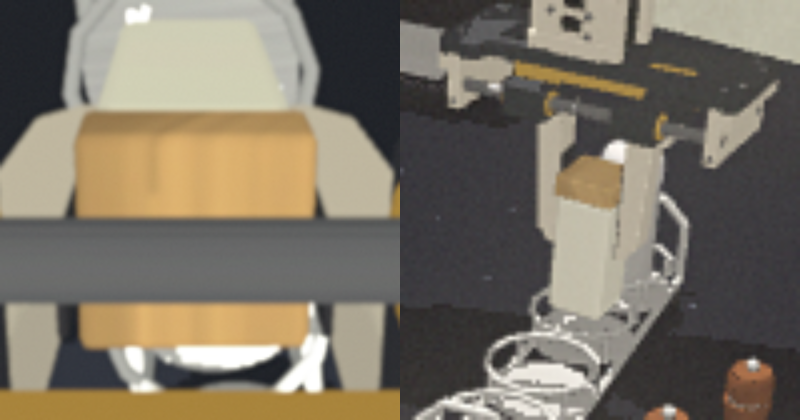

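The jar is held upright with the pads on its lid edge, and the lid is square to the fingers. Good enough, so I'll carry on to well 2.

arm_command(deltas=[[[0,0,0.7,0,0,0],[0,0,1.4,0,0,0],[0,0,2.0,0,0,0],[0,0,2.2,0,0,0],[0,0,2.2,0,0,0],[0,0,1.7,0,0,0],[0,0,1.2,0,0,0],[0.1,-0.8,0.6,0,0,0],[0.1,-1.6,0,0,0,0],[0.1,-2.4,0,0,0,0],[0.1,-3.2,0,0,0,0],[0.1,-3.5,0,0,0,0]]])

```text
t: 21.37
tool_pos: [0.5049, 0.1684, 0.198]
orientation: [-2.048, -2.381, 0.002]
force: [0.5, -1.2, -2.3]
opening: 0.0385
gripper_force: 16.0
```

arm_command(deltas=[[[0.1,-3.8,0,0,0,-0.5],[0.2,-3.8,0,0,0,-0.5],[0.2,-3.8,0,0,0,-0.5],[0.2,-3.8,0,0,0,-0.5],[0.2,-3.8,0,0,0,-0.5],[0.2,-3.8,0,0,0,-0.5],[0.1,-3.6,0,0,0,0],[0.1,-3.2,0,0,0,0],[0.1,-2.5,0,0,0,0],[0,-1.8,0,0,0,0],[0,-1.1,0,0,0,0],[0,-0.5,0,0,0,0]]])

```text
t: 22.37
tool_pos: [0.5189, -0.1871, 0.1982]
orientation: [-2.113, -2.322, 0.001]
force: [-0.5, 0.1, -1.8]
opening: 0.0388
gripper_force: 16.0
```

arm_command(deltas=[[[0,-1.0,0,0,0,0],[0,-1.0,-0.6,0,0,0],[0,0,-1.4,0,0,0],[0,0,-2.0,0,0,0],[0,0,-2.2,0,0,0],[0,0,-2.2,0,0,0],[0,0,-1.8,0,0,0],[0,0,-1.2,0,0,0],[0,0,-0.6,0,0,0],[0,0,-0.3,0,0,0],[0,0,0,0,0,0]]])

```text
t: 23.28
tool_pos: [0.5199, -0.2054, 0.076]
orientation: [-2.112, -2.326, 0.0]
force: [-0.2, -0.7, -1.9]
opening: 0.0388
gripper_force: 16.0
```

arm_command(deltas=[[[0,0,-0.3,0,0,0],[0,0,-0.4,0,0,0],[0,0,-0.2,0,0,0],[0,0,-0.2,0,0,0],[0,0,-0.2,0,0,0],[0,0,-0.1,0,0,0],[0,0,0,0,0,0],[0,0,0,0,0,0]]])

```text
t: 23.95
tool_pos: [0.5198, -0.2055, 0.0621]
orientation: [-2.112, -2.325, 0.0]
force: [-0.5, -0.4, -2.4]
opening: 0.0391
gripper_force: 16.0
```

arm_command(deltas=[[[0,0,-0.1,0,0,0],[0,0,0,0,0,0],[0,0,0,0,0,0]]])

```text
t: 24.2
tool_pos: [0.5198, -0.2056, 0.0611]
orientation: [-2.112, -2.325, -0.0]
force: [-0.1, 0.5, -3.1]
opening: 0.0386
gripper_force: 16.0
```

arm_command(deltas=[[[0,0,-0.1,0,0,0],[0,0,0,0,0,0],[0,0,0,0,0,0]]])

```text
t: 24.45
tool_pos: [0.5202, -0.2059, 0.061]
orientation: [2.112, 2.325, 0.0]
force: [-2.7, 0.2, 5.4]
opening: 0.0392
gripper_force: 16.0
```

Contact. Releasing and heading for the shaker.

arm_command(deltas=[[[0,0,0,0,0,0],[0,0,0,0,0,0],[0,0,0,0,0,0],[0,0,0,0,0,0],[0,0,0,0,0,0],[0,0,1.0,0,0,0],[0,0,2.5,0,0,0],[0,0,3.3,0,0,0],[0,0,3.3,0,0,0],[0,0,2.5,0,0,0],[0,1.0,1.7,0,0,0],[0,2.5,0.5,0,0,0]]], gripper=1)

```text
t: 25.45
tool_pos: [0.5215, -0.1731, 0.2135]
orientation: [2.11, 2.317, 0.002]
force: [0.2, -0.1, 0.8]
opening: 0.0931
gripper_force: 0.0
```

arm_command(deltas=[[[-0.2,4.0,0,0,0,0.5],[-0.2,4.1,0,0,0,0.5],[-0.3,4.1,0,0,0,0.5],[-0.3,4.1,0,0,0,0.5],[-0.3,4.1,0,0,0,0.5],[-0.3,4.1,0,0,0,0.5],[-0.3,4.1,0,0,0,0.5],[-0.3,4.1,0,0,0,0.5],[-0.3,4.1,0,0,0,0.5],[-0.3,4.1,0,0,0,0.5],[-0.3,4.1,0,0,0,0],[-0.3,3.7,0,0,0,0]]])

```text
t: 26.45
tool_pos: [0.4852, 0.319, 0.2092]
orientation: [2.008, 2.416, 0.002]
force: [0.6, -0.2, 0.3]
opening: 0.0929
gripper_force: 0.0
```

arm_command(deltas=[[[0,1.6,-0.5,0,0,0],[0,1.0,-1.0,0,0,0],[0,0.5,-1.0,0,0,0],[0,0,0,0,0,0],[0,0,0,0,0,0]]])

```text
t: 26.87
tool_pos: [0.4853, 0.3459, 0.1817]
orientation: [-2.009, -2.414, 0.005]
force: [0.9, 0.1, 0.6]
opening: 0.0925
gripper_force: 0.0
```

Run:
```python
from plant import monitor, eyes
from h import *
import json
s=monitor.read_state(); print(s['tool_pos'],s['orientation']); m=eyes.camera_model('wrist'); w=eyes.read_camera('wrist'); t=eyes.read_camera('scene')
json.dump({k:np.array(v).tolist() for k,v in m.items()},open('w3.json','w'))
p=s['tool_pos']; print('mid line pts',proj(m,[[.486,.3475,.123],[.486,.3475,.1]]))
o=np.zeros((420,800,3),np.uint8); o[:,:560]=w; o[:240,560:]=cv2.resize(t[200:320,80:200],(240,240));o[240:,560:]=cv2.resize(t[60:195,270:450],(240,180)); cv2.imwrite('pics/p4.png',o)
```

```text
[0.48528335 0.34594327 0.18166404] [-2.00922312 -2.4143138   0.00468959]
mid line pts [[284.44130196 224.48993725]
 [284.37309223 216.76589113]]
```

View pics/p4.png

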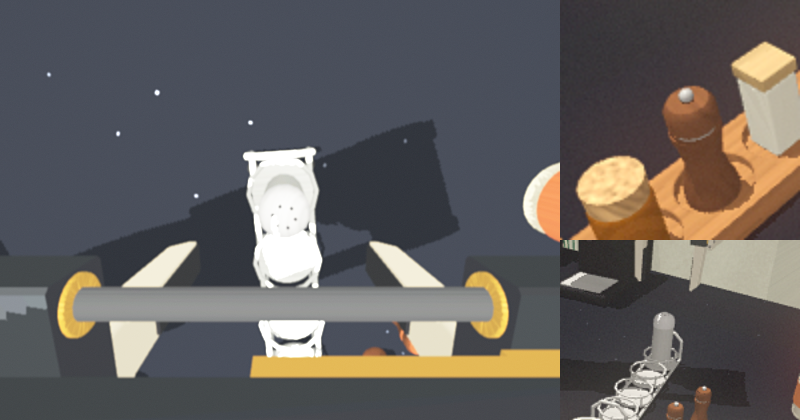

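Run:
```python
from h import *
import json
from plant import eyes
W={k:np.array(v) for k,v in json.load(open('w3.json')).items()};W1={k:np.array(v) for k,v in json.load(open('w1.json')).items()};T=eyes.camera_model('top');S=eyes.camera_model('scene')
for p in [(286,212),(262,205),(309,205),(286,237)]: print(p,plane(W,p,.121),plane(W,p,.11))
print(tri((W,(286,212)),(T,(100,250.8))),tri((W,(286,212)),(T,(100,250.8)),(S,(348.3,116))))
w=cv2.imread('pics/p4.png')[140:265,235:335]; t=cv2.imread('pics/top0.png')[225:275,78:138]
o=np.zeros((600,800,3),np.uint8); o[:500,:400]=cv2.resize(w,(400,500),interpolation=2); o[:333,400:]=cv2.resize(t,(400,333),interpolation=2); 
cv2.imwrite('pics/p5.png',cv2.convertScaleAbs(o,alpha=.8))
```

```text
(286, 212) [0.48548715 0.35650703 0.121     ] [0.48604876 0.35394406 0.11      ]
(262, 205) [0.46729931 0.35846595 0.121     ] [0.4669751  0.35599839 0.11      ]
(309, 205) [0.50101085 0.36473278 0.121     ] [0.50232853 0.36257045 0.11      ]
(286, 237) [0.48903539 0.33761491 0.121     ] [0.48976981 0.33413182 0.11      ]
(array([0.48457821, 0.35295863, 0.10645522]), np.float64(0.0016585793299241551)) (array([0.4844497 , 0.35288251, 0.11742297]), np.float64(0.004221352005371178))
```

View pics/p5.png

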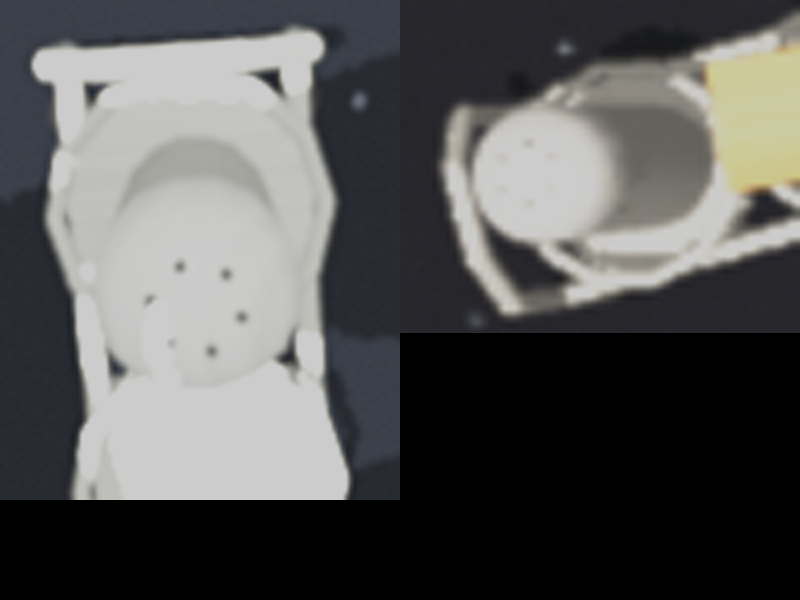

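Hole centres on the dome are at (284.5,217.3) in the wrist view and (97.8,250.8) in the top view. Both give y ≈ 0.352, so I shift +0.6 cm and descend.

arm_command(deltas=[[[0,0.3,-0.5,0,0,0],[0,0.3,-1.0,0,0,0],[0,0,-1.7,0,0,0],[0,0,-1.8,0,0,0],[0,0,-1.8,0,0,0],[0,0,-1.5,0,0,0],[0,0,-1.1,0,0,0],[0,0,-0.6,0,0,0],[0,0,0,0,0,0]]])

```text
t: 27.72
tool_pos: [0.4849, 0.3527, 0.0812]
orientation: [-2.009, -2.414, 0.004]
force: [-0.3, -0.1, -0.4]
opening: 0.0929
gripper_force: 0.0
```

arm_command(deltas=[[[0,0,0,0,0,0],[0,0,0,0,0,0],[0,0,0,0,0,0],[0,0,0,0,0,0],[0,0,0,0,0,0],[0,0,0,0,0,0],[0,0,0,0,0,0],[0,0,0,0,0,0],[0,0,0,0,0,0],[0,0,0,0,0,0],[0,0,0,0,0,0],[0,0,0,0,0,0]]], gripper=-1, squeeze=16)

```text
t: 28.72
tool_pos: [0.4858, 0.3534, 0.0832]
orientation: [-2.009, -2.415, 0.0]
force: [-0.9, 0.3, 0.4]
opening: 0.041
gripper_force: 16.0
```

arm_command(deltas=[[[0,0,0.7,0,0,0],[0,0,1.4,0,0,0],[0,0,2.1,0,0,0],[0,0,2.4,0,0,0],[0,0,2.4,0,0,0],[0,0,2.2,0,0,0],[0,0,1.5,0,0,0],[0.1,-0.8,0.8,0,0,0],[0.1,-1.6,0,0,0,0],[0.1,-2.4,0,0,0,0],[0.1,-3.2,0,0,0,0],[0.1,-3.5,0,0,0,0]]])

```text
t: 29.72
tool_pos: [0.4898, 0.2364, 0.2166]
orientation: [-2.007, -2.416, 0.003]
force: [0.7, 0.0, -1.1]
opening: 0.0412
gripper_force: 16.0
```

arm_command(deltas=[[[0.2,-3.8,0,0,0,-0.5],[0.2,-3.8,0,0,0,-0.5],[0.2,-3.8,0,0,0,-0.5],[0.3,-3.8,0,0,0,-0.5],[0.3,-3.8,0,0,0,-0.5],[0.3,-3.8,0,0,0,-0.5],[0.3,-3.6,0,0,0,-0.5],[0.2,-3.2,0,0,0,-0.5],[0.2,-2.5,0,0,0,-0.5],[0.1,-1.8,0,0,0,-0.5],[0,-1.1,0,0,0,0],[0,-0.5,0,0,0,0]]])

```text
t: 30.72
tool_pos: [0.5125, -0.1185, 0.217]
orientation: [-2.114, -2.322, 0.002]
force: [-0.7, 0.1, -1.9]
opening: 0.0407
gripper_force: 16.0
```

arm_command(deltas=[[[0,-0.8,0,0,0,0],[0,-0.6,-0.6,0,0,0],[0,0,-1.4,0,0,0],[0,0,-2.0,0,0,0],[0,0,-2.2,0,0,0],[0,0,-2.2,0,0,0],[0,0,-1.8,0,0,0],[0,0,-1.2,0,0,0],[0,0,-0.6,0,0,0],[0,0,-0.2,0,0,0],[0,0,0,0,0,0]]])

```text
t: 31.63
tool_pos: [0.5139, -0.1303, 0.0962]
orientation: [-2.112, -2.326, -0.0]
force: [-1.2, -0.4, -1.3]
opening: 0.041
gripper_force: 16.0
```

Contact is expected at TCP z ≈ 0.085, so lower 1.1 cm.

arm_command(deltas=[[[0,-0.1,-0.3,0,0,0],[0,0,-0.3,0,0,0],[0,0,-0.2,0,0,0],[0,0,-0.1,0,0,0],[0,0,-0.1,0,0,0],[0,0,-0.1,0,0,0],[0,0,0,0,0,0],[0,0,0,0,0,0]]])

```text
t: 32.3
tool_pos: [0.5139, -0.1316, 0.0852]
orientation: [2.112, 2.325, 0.0]
force: [-1.0, -0.1, -2.2]
opening: 0.041
gripper_force: 16.0
```

arm_command(deltas=[[[0,0,-0.1,0,0,0],[0,0,0,0,0,0],[0,0,0,0,0,0]]])

```text
t: 32.55
tool_pos: [0.5141, -0.1318, 0.0851]
orientation: [2.112, 2.325, -0.0]
force: [-2.6, -0.9, 5.9]
opening: 0.0411
gripper_force: 16.0
```

Contact. Release and rise clear, then back off toward the robot for a final look.

arm_command(deltas=[[[0,0,0,0,0,0],[0,0,0,0,0,0],[0,0,0,0,0,0],[0,0,0,0,0,0],[0,0,0,0,0,0],[0,0,1.0,0,0,0],[0,0,2.5,0,0,0],[0,0,3.3,0,0,0],[0,0,3.3,0,0,0],[0,0,2.5,0,0,0],[0,0,1.5,0,0,0],[0,0,0.5,0,0,0]]], gripper=1)

```text
t: 33.55
tool_pos: [0.5155, -0.1321, 0.2348]
orientation: [2.108, 2.321, 0.004]
force: [0.3, 0.5, 0.6]
opening: 0.0929
gripper_force: 0.0
```

arm_command(deltas=[[[0,1.0,0,0,0,0],[0,2.5,0,0,0,0],[0,3.5,0,0,0,0],[0,4,0,0,0,0],[0,4,0,0,0,0],[0,4,0,0,0,0],[0,4,0,0,0,0],[0,4,0,0,0,0],[0,3.5,0,0,0,0],[0,2,0,0,0,0],[0,1,0,0,0,0],[0,0,0,0,0,0]]])

```text
t: 34.55
tool_pos: [0.5124, 0.2054, 0.2283]
orientation: [-2.107, -2.327, 0.004]
force: [0.3, -0.2, -0.1]
opening: 0.0935
gripper_force: 0.0
```

Run:
```python
from plant import monitor, eyes
from h import *
s=monitor.read_state(); print(s['t'],s['tool_pos'],s['force']); t=eyes.read_camera('top'); c=eyes.read_camera('scene')
a=cv2.imread('pics/top0.png'); d=cv2.absdiff(a,t)[150:230,262:308].max(2); print('mug diff px',(d>60).sum())
o=np.zeros((560,800,3),np.uint8); o[:280]=cv2.resize(t[175:260,255:498],(800,280),interpolation=2); o[280:,:500]=cv2.resize(c[190:358,60:360],(500,280),interpolation=2)
cv2.imwrite('pics/p6.png',o)
```

```text
34.55 [0.5123778  0.2053908  0.22830616] [ 0.33265086 -0.15877111 -0.08951946]
mug diff px 0
```

View pics/p6.png

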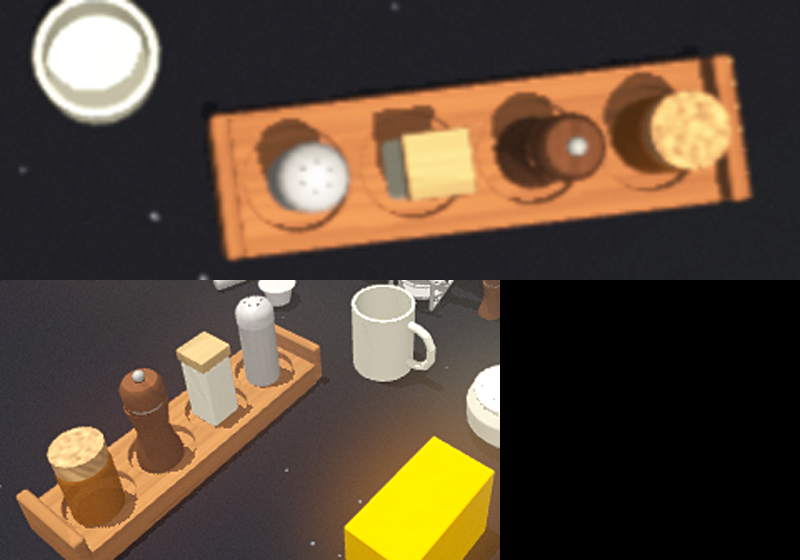

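All four stand upright in order, and the mug shows zero pixel change. I'll do a numeric check of the tops against the wells, then hand in.

Run:
```python
from h import *
from plant import eyes, ticket
T=eyes.camera_model('top'); ok=True
for n,p,z,w in [('shaker',(350.7,228.8),.125,(.5133,-.1313)),('square',(388,224.5),.11,(.5196,-.2052)),('mill',(430.3,219.7),.13,(.526,-.2785)),('squat',(464.6,214.8),.101,(.532,-.352))]:
    e=plane(T,p,z)[:2]-w; print(n,(e*1000).round(1)); ok&=np.abs(e).max()<.01
if ok: print(ticket.close_job())
```

```text
shaker [-2.4 -0.5]
square [-2.4  0.2]
mill [-2.6 -1.9]
squat [-0.2 -2.4]
the job is handed in; nothing more can be done
None
```

The job is handed in: all four seasonings stand upright in their wells in the original order (shaker, square jar, mill, squat jar), each measured within about 3 mm of its well's centre, and the mug was not moved.

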